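# Swing the swivel vice to 30 degrees

### The job

Swing the bench vice on its graduated base until its pointer stands at the 30 degree mark on the lock lever's side: first slacken the lock lever by an eighth of a turn or more, never swing the vice while the lever is tight, and afterwards turn the lever back until it is tight again. Nobody knows whether the lock has a right- or a left-hand thread and it must not be forced, so feel gently which way the lever gives. Leave the other things on the bench undisturbed.

Things in the scene. Friction and masses are not known exactly. Their poses are not given: they have to be found in the camera images.
- vice_base: Fixed grey iron base of the vice: a disc 200 mm across, 18 mm high, with an arm on its +y side carrying the lock housing (64 x 64 mm, top 50 mm above the bench, centred 135 mm from the disc's centre). Origin: on the vice's vertical turning axis, at bench level. A scale ring on the disc's top spans -60 to 60 degrees about its +x; a lug with a dark dot marks 0 (see mark_30).
- vice (a joint): Scale reading of the vice, rad, counterclockwise from above positive, 0 = pointer at the dotted zero mark; range -1.05 to 1.05. The target is +0.524 (30 degrees). It turns stiffly (about 0.5 N m) and stays where it is left. Turning it while the lever stands within 0.4 rad of tight would score the base, so the lever must be slack.
- board_top (a point): Middle of the top edge of the wooden board clamped firmly in the vice's jaws, on the turning axis, 185 mm above the bench; the board is 100 mm wide, 24 mm thick and stands 60 mm above the jaws (jaw tops 125 mm above the bench). A good handle for turning the vice. Its x axis is the vice's long axis (from the spindle to the pointer) and runs across the board's 24 mm thickness.
- pointer (a point): Tip of the dark pointer on the turntable's rim, at the end of the vice away from the spindle, 90 mm from the turning axis, 34 mm above the bench.
- mark_30 (a point): Middle of the 30 degree tick on the aluminium scale ring, 90 mm from the turning axis, 19 mm above the bench. Ticks every 10 degrees, longer and thicker at 0, 30 and 60 to either side; this is the first long tick from the dotted zero towards the lock's side (+y of the base, counterclockwise from above).
- lock_axis (a point): Point on the lock lever's vertical turning axis, 68 mm above the bench, 135 mm from the vice's axis along the base's +y.
- lever_grip (a point): Where to grip the lock lever: 75 mm out from its axis, 66 mm above the bench. The steel lever is a level bar 14 mm wide and 18 mm high (57 to 75 mm above the bench) from its hub to 97 mm out, then a black ball 30 mm across centred 108 mm out. Its y axis points outwards along the lever.
- lock (a joint): Lock lever angle, rad, counterclockwise from above positive. 0 = tight, as at the start: pointing away from the vice (base +y). It slackens one way only, hidden, either way round: there a light steady drag (3 to 6 N at the grip point, also back) up to an end stop at 1.2; slack counts beyond 0.7. The other way it winds up like a spring and springs back when let go (see lock_strain).
- lock_strain (a joint): How far the lock's inside is strained by forcing the lever the wrong way or beyond tight, m, 0 at rest, either sign. The lever resists there with about 1.5 N per mm at the grip point, on top of the drag. Over 0.004 damages the lock: about 27 N at the grip point, 0.25 rad beyond tight. 10 to 15 N is plenty, also for tightening.
- sanding_block: Bystander: cork sanding block 110 x 60 x 35 mm, origin under its centre.
- offcut: Bystander: plywood offcut 160 x 70 x 12 mm, origin under its centre.
- screwdriver: Bystander: screwdriver lying on the bench.
- mallet: Bystander: wooden mallet lying on the bench.
- glue_bottle: Bystander: white glue bottle 160 mm tall, 60 mm across.
- pencil_pot: Bystander: steel cup 100 mm tall, 80 mm across.
- try_square: Bystander: try square lying on the bench, stock 120 mm, blade 180 mm.

How it is judged:
By the outcome, as a careful person would: the job done as asked, in the order asked, and still so for the second after the job is handed in, with the robot touching nothing.
It also fails if it takes over 67 s, if anything falls off the work surface, if the arm or the gripper's body presses on something with over 40 N, if the wrist force passes 120 N, or if a joint passes its speed limit or range.

### The arm

A 6-joint arm with a two-finger parallel gripper is mounted at the origin on the work surface. World frame = base frame: x ahead of the robot, y to its left, z up, the work surface at z = 0. Lengths are in m, angles in rad, forces in N, time in s.
With the tool pointing down it reaches from about 0.35 to 0.975 m from the base axis. Payload 17.4 kg.
Tool frame: the origin (TCP) lies midway between the tips of the shut fingers; the grasp point (between the pads) lies 19 mm behind it; z points along the fingers, y is the line along which they close (so a half turn about z gives the same grasp; the last joint's range is limited). The gripper opens to 85 mm and grips with 20 to 120 N. Pads are 22 mm wide; open, the fingers measure 114 mm over their backs; the gripper's body (76 mm by 85 mm) begins 54 mm behind the grasp point. The pads swing forward as they close: fully open they stand 13 mm farther back than shut.
Start: joints at [-1.229, 0.116, 1.442, -0, 1.584, -0.038], TCP at [0.25, -0.627, 0.231] pointing down, gripper open.
Joint ranges: [-2.83, 2.83], [-0.83, 2.19], [0.07, 2.5], [-1.14, 4.28], [0.01, 3], [-2.97, 2.97]. Speed limits (rad/s): [1.89, 1.89, 2.22, 3.14, 3.14, 3.14].

### API

Orientations are given as a unit quaternion [x, y, z, w].
In Python, from rig import manip gives the robot as it stands. The module is installed in compiled form; this text tells all that it offers.
- The arm moves only by the tool carry_out, never from a script. Its argument "targets" is a list that holds one entry, the list of rows, each a list of 7 numbers: the shift along the tool's x, y, z in cm, then the turn, a rotation vector about the tool's x, y, z in degrees, then the opening, from 0 (shut) to 1 (fully open). In form: [[[dx, dy, dz, wx, wy, wz, fingers], ...]]. A call has exactly 5 rows; each row is the pose to reach, as a shift and turn from the pose commanded when the call began, along the tool's axes at that moment; what a row does not reach only later rows make up. A row lasts 1/12 s, in which the tool goes at most 41.7 mm and 7.16 degrees, less where a joint would pass 70% of its speed; a pose out of reach is approached as far as the arm can. A call with a gripper value outside its range is refused whole. The fingers move at their own pace and stop on an object; "squeeze" is the grip in N (left out, the last holds). Time passes only in rows, so rows that repeat a pose let the fingers close, or fill a call up. It gives the time, the measured TCP pose, the force, the opening and the grip force at its end, in the units of the state.
- manip.sense(): the state, without advancing time (a new reading comes with each control period).
- manip.read_camera(name): name is "scene" or "top" or "wrist"; returns (picture, depth): 420x560x3 uint8, blue, green, red; 420x560 float32, m along the optical axis (not along the pixel's ray), 0 where there is no reading.
- manip.camera_model(name): a dict with "fx", "fy", "cx", "cy" (pixels), "pose" (4x4, takes a point from camera to world coordinates); the wrist camera has in their place "tool_from_camera" (4x4, takes a point from camera to tool coordinates, whose origin is the TCP and whose axes are the flange's). Camera axes: x right, y up, looking along -z (the intrinsics and any distortion apply to the point x, -y, -z); pixel columns grow to the right and rows downward; lengths in m; the calibration is good to about 2 mm. A picture is of the moment at which its call begins: read the wrist's pose just before it. camera_model takes no time and is no camera call.
- manip.job_done(): hands the job in; it is judged then, once.
Trained networks look in the newest picture that a camera, given by its name, has taken for a name from the list of things; names that differ only in an ending like _2 or _b are one class to them, and where a whole thing is asked for, a point or a joint stands for the part that bears it (a point fixed in the world has none). Each returns a list of dicts, best first, with "p" (0 to 1); they miss things now and then, are a little off and sometimes report something else, mostly with a low value. They report only what shows in the picture. A call takes as long as a camera call.
- manip.recognise(camera, thing): "pixel" ([row, column] in pixels, amid what is visible of it).
The state is a dict: "t": time; "joint_positions": joint angles; "dq": joint speeds; "joint_torque": joint torques, N m; "position": TCP position; "tcp_rot": TCP orientation; "force": force on the tool from outside, world axes, zero at the start; "wrist_torque": the same for the moment, N m; "finger_gap": finger opening in m; "grasp_force": force on a finger pad.
Only numpy, scipy, OpenCV 4.12 (cv2) and the standard library are available. Lean on these libraries where they do the work, as an engineer would, in place of code of your own. Each camera call takes 0.05 s, during which the arm holds its last target. There are 200 camera calls.

## Working session

There is one attempt and no reset: what is moved stays moved. The work goes in short steps, Python scripts to look and compute and a tool call to move; the robot and the scene stay as the last step left them, time stands still between calls to the robot, and variables do not carry over. Pictures are saved under pics/ and viewed, at most 10 in all, crops included, and the job is handed in when it is done.

Besides the shell and the picture viewer there is one more tool, called as a command line: name --argument value ..., lists and objects as JSON in quotes. carry_out: Moves the arm, as the interface text tells. Its arguments: {"type":"object","properties":{"targets":{"type":"array","items":{"type":"array","items":{"type":"array","items":{"type":"number"}}}},"squeeze":{"type":"number"}},"required":["targets"]}

```bash
mkdir -p pics; cat > h.py <<'E'
import numpy as np, cv2
from rig import manip
from scipy.spatial.transform import Rotation as R
def pt(cam,d,r,c,T=None,z=None):
    m=manip.camera_model(cam); P=m["pose"] if T is None else T
    P=np.array(P)
    ray=np.array([(c-m["cx"])/m["fx"],-(r-m["cy"])/m["fy"],-1.])
    if z is None:
        k=d[max(0,int(r)-2):int(r)+3,max(0,int(c)-2):int(c)+3]; k=k[k>0]; s=np.median(k) if k.size else 0
    else:
        w=P[:3,:3]@ray; s=(z-P[2,3])/w[2]
    return P[:3,:3]@(ray*s)+P[:3,3]
E
python3 - <<'E'
from h import *
np.set_printoptions(precision=3,suppress=True)
for cam in("scene","top"):
    im,d=manip.read_camera(cam); cv2.imwrite(f"pics/{cam}0.png",im); np.save(f"{cam}0.npy",d)
    print(cam,{k:v for k,v in manip.camera_model(cam).items() if k!="pose"})
for t in["vice_base","vice","board_top","pointer","mark_30","lock_axis","lever_grip","lock"]:
    for q in manip.recognise("top",t)[:2]:
        print(t,np.array(q["pixel"]),round(q["p"],2),pt("top",d,*q["pixel"]))
s=manip.sense();print(s["position"],s["tcp_rot"],s["force"],s["t"])
E
```

```text
scene {'fx': 409.3204809192344, 'fy': 409.3204809192344, 'cx': 281.15358193082443, 'cy': 205.74329422853415}
top {'fx': 415.26722263606456, 'fy': 415.26722263606456, 'cx': 281.7964636510333, 'cy': 208.04019947622547}
vice_base [230.6 288.7] 0.89 [ 0.514 -0.008  0.123]
vice_base [223.7 293.9] 0.7 [ 0.532 -0.022  0.125]
vice [220.1 294.3] 0.73 [ 0.539 -0.023  0.138]
vice [230.3 230.9] 0.55 [0.524 0.151 0.075]
board_top [223.8 297.3] 0.56 [ 0.531 -0.031  0.126]
pointer [224.1 296.8] 0.84 [ 0.531 -0.03   0.125]
mark_30 [258.6 425.4] 0.49 [ 0.442 -0.4    0.024]
lock_axis [225.4 288.9] 0.74 [ 0.528 -0.009  0.125]
lever_grip [234.3 235.6] 0.84 [0.522 0.146 0.002]
lock [232.  233.1] 0.81 [0.519 0.145 0.073]
lock [222.2 294.3] 0.32 [ 0.536 -0.023  0.126]
[ 0.25  -0.627  0.231] [ 0.982  0.189 -0.    -0.   ] [ 0.472 -0.663  0.552] 0.5
```

```bash
python3 -c "
import cv2
a=cv2.imread('pics/top0.png')[130:330,180:440];cv2.imwrite('pics/topc.png',cv2.resize(a,None,fx=3,fy=3,interpolation=cv2.INTER_CUBIC))"
```

```text
(no output)
```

View pics/topc.png

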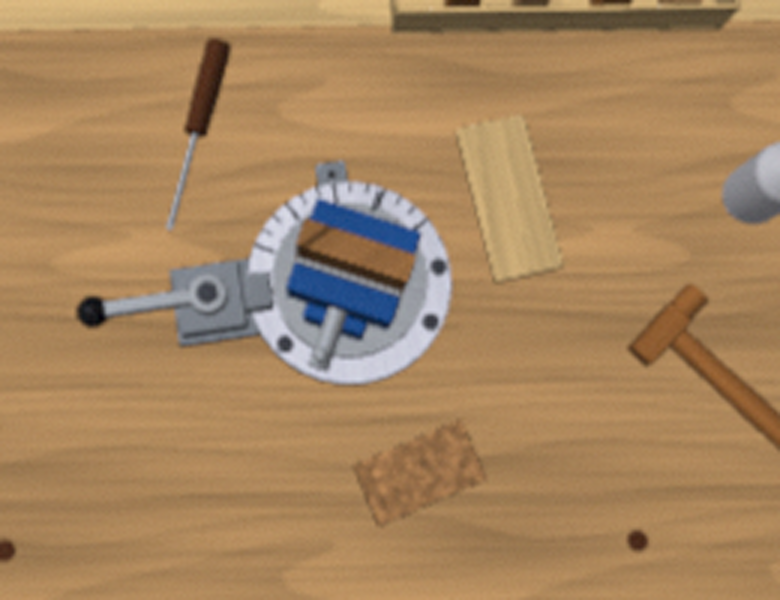

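View pics/scene0.png

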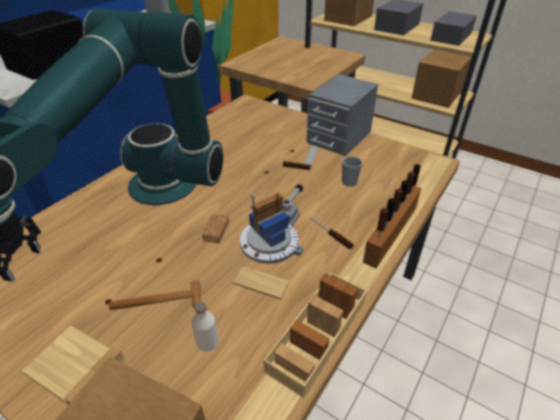

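The top view shows the lever pointing left in the crop, with the hub at (207,292) and the ball at (92,312). The zero lug is at (331,172), the pointer is near (378,198), about -25°, and the board is near (358,252).

```bash
python3 - <<'E'
from h import *
np.set_printoptions(precision=4,suppress=True)
d=np.load("top0.npy")
f=lambda x,y,z:pt("top",d,130+y/3,180+x/3,z=z)
hub=f(207,292,.08);ball=f(92,312,.066);lug=f(331,172,.018)
# board by depth
m=manip.camera_model("top");P=np.array(m["pose"])
v,u=np.mgrid[0:420,0:560];X=np.stack([(u-m["cx"])/m["fx"],-(v-m["cy"])/m["fy"],-np.ones_like(d)],-1)*d[...,None]
W=X@P[:3,:3].T+P[:3,3]
def sel(c,rad,a,b):
    k=(np.hypot(W[...,0]-c[0],W[...,1]-c[1])<rad)&(W[...,2]>a)&(W[...,2]<b)&(d>0);return W[k]
c0=f(350,282,.018);print("hub",hub,"ball",ball,"lug",lug,"ring",c0)
ring=sel(c0,.115,.012,.024);(cx,cy),r,_=cv2.minAreaRect(ring[:,:2].astype(np.float32));print("disc",len(ring),cx,cy,r)
b=sel(c0,.07,.165,.2);print("board",len(b),b.mean(0),cv2.minAreaRect((b[:,:2]*1000).astype(np.float32)))
j=sel(c0,.09,.11,.14);print("jaws",len(j),cv2.minAreaRect((j[:,:2]*1000).astype(np.float32)))
l=sel(ball,.13,.06,.09);l=l[l[:,1]>hub[1]+.03];print("lever",len(l),l.mean(0),cv2.fitLine((l[:,:2]).astype(np.float32),2,0,.01,.01).ravel())
h=sel(hub,.06,.04,.055);print("housing",cv2.minAreaRect((h[:,:2]*1000).astype(np.float32)))
e=ball-hub;print(np.degrees(np.arctan2(e[1],e[0])),np.hypot(*e[:2]),np.hypot(*(hub-c0)[:2]))
E
```

```text
hub [0.5306 0.1005 0.08  ] ball [0.5155 0.2085 0.066 ] lug [ 0.6585 -0.0177  0.018 ] ring [ 0.5479 -0.0341  0.018 ]
disc 1312 0.5487970113754272 -0.03080841898918152 (0.19789713621139526, 0.19849351048469543)
board 429 [ 0.5477 -0.0305  0.1844] ((548.9628295898438, -31.086456298828125), (100.28697204589844, 24.972408294677734), 70.34718322753906)
jaws 767 ((545.1044311523438, -30.158679962158203), (99.22489929199219, 99.0324935913086), 70.56554412841797)
lever 223 [0.5182 0.181  0.0754] [ 0.1461 -0.9893  0.5182  0.181 ]
housing ((531.9790649414062, 89.25505065917969), (64.39405059814453, 90.84353637695312), 7.07124137878418)
98.0026841690817 0.10903024603581268 0.13572674867513743
```

carry_out --targets '[[[2.6,-3.05,0,0,0,0,1],[5.2,-6.1,0,0,0,0,1],[7.8,-9.15,0,0,0,0,1],[10.4,-12.2,0,0,0,0,1],[13,-15.25,0,0,0,0,1]]]'

```text
t: 0.92
position: [0.3146, -0.4354, 0.2312]
tcp_rot: [0.982, 0.189, 0.0, 0.0]
force: [0.1, -0.5, -0.1]
finger_gap: 0.0851
grasp_force: 0.0
```

carry_out --targets '[[[2.6,-3.05,0,0,0,0,1],[5.2,-6.1,0,0,0,0,1],[7.8,-9.15,0,0,0,0,1],[10.4,-12.2,0,0,0,0,1],[13,-15.25,0,0,0,0,1]]]'

```text
t: 1.33
position: [0.3787, -0.2454, 0.2316]
tcp_rot: [0.982, 0.189, 0.0, 0.0]
force: [0.7, -0.0, 0.7]
finger_gap: 0.0855
grasp_force: 0.0
```

carry_out --targets '[[[2.6,-3.05,0,0,0,-7,1],[5.2,-6.1,0,0,0,-14,1],[7.8,-9.15,0,0,0,-21,1],[10.4,-12.2,0,0,0,-28,1],[13,-15.25,0,0,0,-35,1]]]'

```text
t: 1.75
position: [0.4429, -0.0554, 0.2317]
tcp_rot: [0.878, 0.478, 0.0, 0.0]
force: [0.4, -0.6, -0.5]
finger_gap: 0.0853
grasp_force: 0.0
```

carry_out --targets '[[[3.86,-1.04,0,0,0,-7,1],[7.72,-2.08,0,0,0,-14,1],[11.6,-3.12,0,0,0,-21,1],[15.4,-4.16,0,0,0,-28,1],[19.3,-5.2,0,0,0,-35,1]]]'

```text
t: 2.17
position: [0.5052, 0.1347, 0.2316]
tcp_rot: [0.694, 0.72, 0.0, 0.0]
force: [0.8, -1.5, -0.0]
finger_gap: 0.0851
grasp_force: 0.0
```

carry_out --targets '[[[2,0.7,2,0,0,-3,1],[4.2,1.5,4,0,0,-6.4,1],[4.2,1.5,7,0,0,-6.4,1],[4.2,1.5,8,0,0,-6.4,1],[4.2,1.5,8,0,0,-6.4,1]]]'

```text
t: 2.58
position: [0.5176, 0.1746, 0.1486]
tcp_rot: [0.655, 0.756, -0.002, -0.001]
force: [-0.5, -1.0, 0.1]
finger_gap: 0.0855
grasp_force: 0.0
```

```bash
python3 - <<'E'
from h import *
np.set_printoptions(precision=4,suppress=True)
s=manip.sense();im,d=manip.read_camera("wrist");cv2.imwrite("pics/w1.png",im)
T=np.eye(4);T[:3,:3]=R.from_quat(s["tcp_rot"]).as_matrix();T[:3,3]=s["position"]
T=T@np.array(manip.camera_model("wrist")["tool_from_camera"])
m=manip.camera_model("wrist")
v,u=np.mgrid[0:420,0:560];X=np.stack([(u-m["cx"])/m["fx"],-(v-m["cy"])/m["fy"],-np.ones_like(d)],-1)*d[...,None]
W=X@T[:3,:3].T+T[:3,3]
k=(d>0)&(W[...,2]>.07)&(W[...,2]<.08)&(W[...,1]>.135)&(W[...,1]<.195)&(abs(W[...,0]-.52)<.04);l=W[k]
print(len(l),l.mean(0),cv2.fitLine(l[:,:2].astype(np.float32),2,0,.01,.01).ravel(),np.ptp(l,0))
print(s["position"],np.degrees(R.from_quat(s["tcp_rot"]).as_matrix()[:2,0]/57.2958),s["joint_positions"],s["force"])
E
```

```text
1745 [0.5232 0.1661 0.0745] [ 0.1444 -0.9895  0.5232  0.1661] [0.0217 0.06   0.006 ]
[0.5176 0.1746 0.1486] [-0.1418  0.9899] [ 0.2787 -0.1289  1.8198 -0.0001  1.4552  0.1364] [-0.4768 -0.9811  0.0629]
```

View pics/w1.png

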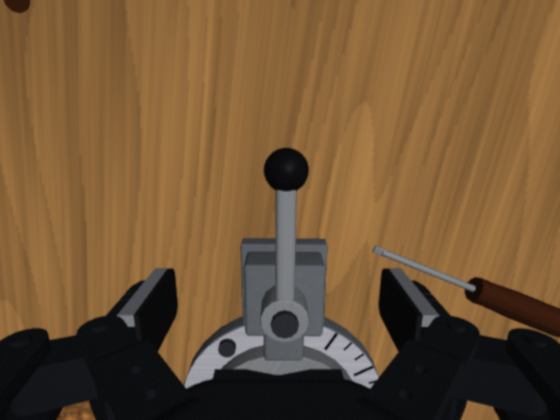

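carry_out --targets '[[[0.2,0.25,3,0,0,0,1],[0.2,0.25,6,0,0,0,1],[0.2,0.25,9,0,0,0,1],[0.2,0.25,10.2,0,0,0,1],[0.2,0.25,10.2,0,0,0,0.4]]]' --squeeze 35

```text
t: 3.05
position: [0.5205, 0.1765, 0.0483]
tcp_rot: [0.655, 0.755, -0.001, -0.001]
force: [-0.2, 0.1, 0.2]
finger_gap: 0.0756
grasp_force: 0.0
```

carry_out --targets '[[[0,0,0,0,0,0,0],[0,0,0,0,0,0,0],[0,0,0,0,0,0,0],[0,0,0,0,0,0,0],[0,0,0,0,0,0,0]]]'

```text
t: 3.47
position: [0.5215, 0.1775, 0.0505]
tcp_rot: [0.655, 0.756, 0.001, 0.0]
force: [2.2, 1.5, 15.9]
finger_gap: 0.013
grasp_force: 39.8
```

carry_out --targets '[[[0,0,0,0,0,0,0],[0,0,0,0,0,0,0],[0,0,0,0,0,0,0],[0,0,0,0,0,0,0],[0,0,0,0,0,0,0]]]'

```text
t: 3.88
position: [0.5216, 0.1775, 0.0506]
tcp_rot: [0.655, 0.756, 0.001, 0.0]
force: [-1.8, -0.6, 7.5]
finger_gap: 0.0135
grasp_force: 38.1
```

carry_out --targets '[[[0,-0.13,0,0,0,-1,0],[0,-0.26,0,0,0,-2,0],[-0.01,-0.39,0,0,0,-3,0],[-0.02,-0.52,0,0,0,-4,0],[-0.03,-0.65,0,0,0,-5,0]]]'

```text
t: 4.3
position: [0.5159, 0.1764, 0.0506]
tcp_rot: [0.621, 0.784, 0.002, 0.001]
force: [10.6, 2.6, 2.6]
finger_gap: 0.0136
grasp_force: 38.2
```

carry_out --targets '[[[0,0,0,0,0,0,0],[0,0,0,0,0,0,0],[0,0,0,0,0,0,0],[0,0,0,0,0,0,0],[0,0,0,0,0,0,0]]]'

```text
t: 4.72
position: [0.5158, 0.1763, 0.0506]
tcp_rot: [0.621, 0.783, 0.001, 0.001]
force: [6.2, 0.4, 4.8]
finger_gap: 0.0133
grasp_force: 38.1
```

carry_out --targets '[[[0,-0.13,0,0,0,-1,0],[0,-0.26,0,0,0,-2,0],[-0.01,-0.39,0,0,0,-3,0],[-0.01,-0.39,0,0,0,-3,0],[-0.01,-0.39,0,0,0,-3,0]]]'

```text
t: 5.13
position: [0.5126, 0.1755, 0.0506]
tcp_rot: [0.601, 0.799, 0.002, 0.001]
force: [13.5, 2.7, 0.8]
finger_gap: 0.0134
grasp_force: 39.8
```

```bash
python3 - <<'E'
from rig import manip
s=manip.sense();print(s["force"],s["wrist_torque"],s["position"])
E
```

```text
[13.46442303  2.66465046  0.82273618] [ 0.4727368  -2.05837393 -0.698738  ] [0.51261968 0.17547834 0.05062199]
```

carry_out --targets '[[[0,0.26,0,0,0,2,0],[-0.02,0.52,0,0,0,4,0],[-0.04,0.78,0,0,0,6,0],[-0.07,1.04,0,0,0,8,0],[-0.07,1.04,0,0,0,8,0]]]'

```text
t: 5.55
position: [0.5219, 0.1775, 0.0505]
tcp_rot: [0.656, 0.755, 0.001, 0.001]
force: [1.5, -0.2, 8.1]
finger_gap: 0.0131
grasp_force: 38.2
```

carry_out --targets '[[[0,0.2,0,0,0,1.5,0],[-0.01,0.39,0,0,0,3,0],[-0.03,0.65,0,0,0,5,0],[-0.03,0.65,0,0,0,5,0],[-0.03,0.65,0,0,0,5,0]]]'

```text
t: 5.97
position: [0.5283, 0.1781, 0.0506]
tcp_rot: [0.687, 0.726, 0.001, 0.001]
force: [2.3, -0.1, 8.1]
finger_gap: 0.0135
grasp_force: 38.2
```

carry_out --targets '[[[0,0.13,0,0,0,1,0],[0,0.26,0,0,0,2,0],[-0.01,0.39,0,0,0,3,0],[-0.01,0.39,0,0,0,3,0],[-0.01,0.39,0,0,0,3,0]]]'

```text
t: 6.38
position: [0.5321, 0.1782, 0.0505]
tcp_rot: [0.706, 0.708, 0.001, 0.0]
force: [0.8, -0.7, 8.3]
finger_gap: 0.0133
grasp_force: 38.3
```

carry_out --targets '[[[-0.03,0.65,0,0,0,5,0],[-0.11,1.3,0,0,0,10,0],[-0.26,1.94,0,0,0,15,0],[-0.45,2.57,0,0,0,20,0],[-0.7,3.17,0,0,0,25,0]]]'

```text
t: 6.8
position: [0.5639, 0.1713, 0.0506]
tcp_rot: [0.844, 0.537, 0.001, 0.0]
force: [-1.6, -1.1, 10.5]
finger_gap: 0.0133
grasp_force: 38.5
```

carry_out --targets '[[[-0.03,0.65,0,0,0,5,0],[-0.11,1.3,0,0,0,10,0],[-0.26,1.94,0,0,0,15,0],[-0.45,2.57,0,0,0,20,0],[-0.45,2.57,0,0,0,20,0]]]'

```text
t: 7.22
position: [0.5859, 0.1559, 0.0506]
tcp_rot: [0.924, 0.381, 0.001, 0.0]
force: [2.3, 0.8, 7.5]
finger_gap: 0.0131
grasp_force: 38.2
```

carry_out --targets '[[[0,0,0,0,0,0,0],[0,0,0,0,0,0,0.5],[0,0,0,0,0,0,1],[0,0,0,0,0,0,1],[0,0,0,0,0,0,1]]]'

```text
t: 7.63
position: [0.5843, 0.1563, 0.049]
tcp_rot: [0.923, 0.384, -0.0, -0.0]
force: [0.8, -0.4, -0.4]
finger_gap: 0.061
grasp_force: 0.0
```

carry_out --targets '[[[0,0,-4,0,0,0,1],[0,0,-8,0,0,0,1],[0,0,-12,0,0,0,1],[0,0,-16,0,0,0,1],[0,0,-20,0,0,0,1]]]'

```text
t: 8.05
position: [0.584, 0.1562, 0.2512]
tcp_rot: [0.923, 0.384, -0.0, -0.0]
force: [0.1, -0.1, -0.5]
finger_gap: 0.0855
grasp_force: 0.0
```

carry_out --targets '[[[-3.16,2.13,0,0,0,-5,1],[-6.32,4.26,0,0,0,-10,1],[-9.48,6.39,0,0,0,-15,1],[-12.6,8.52,0,0,0,-20,1],[-15.8,10.65,0,0,0,-25.2,1]]]'

```text
t: 8.47
position: [0.5479, -0.0323, 0.2493]
tcp_rot: [0.816, 0.578, 0.0, -0.0]
force: [1.5, -0.2, 0.5]
finger_gap: 0.0856
grasp_force: 0.0
```

```bash
cat > w.py <<'E'
from h import *
np.set_printoptions(precision=4,suppress=True)
def cloud(cam,T=None):
    s=manip.sense();im,d=manip.read_camera(cam);m=manip.camera_model(cam)
    if cam=="wrist":
        T=np.eye(4);T[:3,:3]=R.from_quat(s["tcp_rot"]).as_matrix();T[:3,3]=s["position"];T=T@np.array(m["tool_from_camera"])
    else: T=np.array(m["pose"])
    v,u=np.mgrid[0:420,0:560];X=np.stack([(u-m["cx"])/m["fx"],-(v-m["cy"])/m["fy"],-np.ones_like(d)],-1)*d[...,None]
    W=X@T[:3,:3].T+T[:3,3];W[d<=0]=np.nan
    return s,im,W
def rect(W,c,rad,a,b):
    with np.errstate(invalid="ignore"): k=(np.hypot(W[...,0]-c[0],W[...,1]-c[1])<rad)&(W[...,2]>a)&(W[...,2]<b)
    p=W[k]; return len(p),p.mean(0),cv2.minAreaRect((p[:,:2]*1000).astype(np.float32))
E
python3 - <<'E'
from w import *
s,im,W=cloud("wrist");cv2.imwrite("pics/w2.png",im)
print(s["position"],s["tcp_rot"]);print(rect(W,(.548,-.031),.07,.175,.195))
E
```

```text
[ 0.5479 -0.0323  0.2493] [ 0.8159  0.5782  0.     -0.    ]
(5650, array([ 0.5517, -0.0275,  0.1848]), ((550.547119140625, -30.932777404785156), (99.83759307861328, 24.061153411865234), 70.37090301513672))
```

View pics/w2.png

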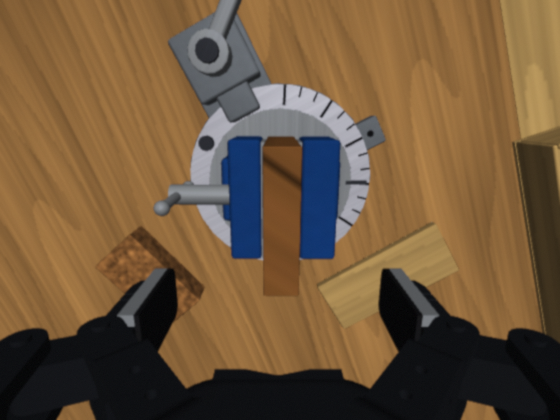

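carry_out --targets '[[[0.15,0.1,3,0,0,0,1],[0.15,0.1,6,0,0,0,1],[0.15,0.1,9,0,0,0,1],[0.15,0.1,9.7,0,0,0,0.5],[0.15,0.1,9.7,0,0,0,0.2]]]' --squeeze 90

```text
t: 8.93
position: [0.5492, -0.0296, 0.1504]
tcp_rot: [0.817, 0.576, -0.001, -0.001]
force: [-0.0, 0.2, -0.0]
finger_gap: 0.0643
grasp_force: 0.0
```

carry_out --targets '[[[0,0,0,0,0,0,0],[0,0,0,0,0,0,0],[0,0,0,0,0,0,0],[0,0,0,0,0,0,0],[0,0,0,0,0,0,0]]]'

```text
t: 9.35
position: [0.5512, -0.0299, 0.1546]
tcp_rot: [0.817, 0.576, 0.001, 0.001]
force: [2.0, -0.7, 6.6]
finger_gap: 0.023
grasp_force: 91.2
```

carry_out --targets '[[[0,0,0,0,0,0,0],[0,0,0,0,0,0,0],[0,0,0,0,0,0,0],[0,0,0,0,0,0,0],[0,0,0,0,0,0,0]]]'

```text
t: 9.77
position: [0.5512, -0.0299, 0.1546]
tcp_rot: [0.817, 0.576, 0.001, 0.001]
force: [2.9, -0.9, 7.3]
finger_gap: 0.0227
grasp_force: 91.2
```

carry_out --targets '[[[0,0,0,0,0,-5,0],[0,0,0,0,0,-11,0],[0,0,0,0,0,-17,0],[0,0,0,0,0,-23,0],[0,0,0,0,0,-29,0]]]'

```text
t: 10.18
position: [0.5507, -0.0298, 0.1546]
tcp_rot: [0.645, 0.764, 0.001, 0.001]
force: [-4.2, -0.1, 9.4]
finger_gap: 0.0228
grasp_force: 91.7
```

carry_out --targets '[[[0,0,0,0,0,-6,0],[0,0,0,0,0,-12,0],[0,0,0,0,0,-18,0],[0,0,0,0,0,-24,0],[0,0,0,0,0,-28.8,0]]]'

```text
t: 10.6
position: [0.5502, -0.03, 0.1545]
tcp_rot: [0.435, 0.9, 0.0, 0.001]
force: [-9.5, -1.3, 11.6]
finger_gap: 0.0226
grasp_force: 92.0
```

carry_out --targets '[[[0,0,0,0,0,0,0],[0,0,0,0,0,0,0],[0,0,0,0,0,0,0],[0,0,0,0,0,0,0],[0,0,0,0,0,0,0]]]'

```text
t: 11.02
position: [0.5502, -0.03, 0.1546]
tcp_rot: [0.437, 0.899, -0.0, 0.001]
force: [-9.5, -2.4, 11.1]
finger_gap: 0.0227
grasp_force: 91.9
```

```bash
python3 - <<'E'
from w import *
s,im,W=cloud("wrist");cv2.imwrite("pics/w3.png",im)
print(s["position"],s["tcp_rot"],np.degrees(2*np.arctan2(s["tcp_rot"][1],s["tcp_rot"][0])),s["joint_positions"],s["wrist_torque"])
E
```

```text
[ 0.5502 -0.03    0.1546] [ 0.4369  0.8995 -0.      0.0007] 128.18181303285968 [-0.1005 -0.1253  1.8068 -0.0005  1.4588 -0.7669] [-0.0607  1.2921  0.5024]
```

View pics/w3.png

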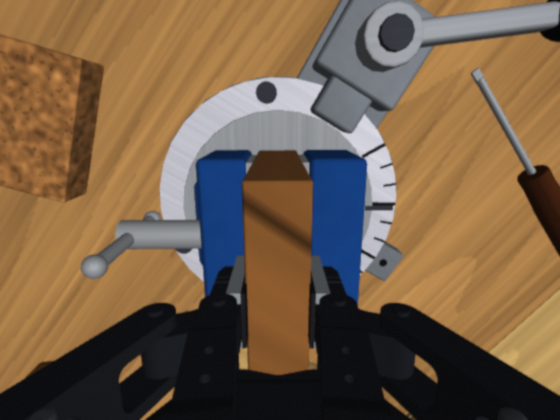

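carry_out --targets '[[[0,0,0,0,0,0,0.3],[0,0,0,0,0,0,0.7],[0,0,0,0,0,0,1],[0,0,0,0,0,0,1],[0,0,-1,0,0,0,1]]]'

```text
t: 11.48
position: [0.5495, -0.0297, 0.1609]
tcp_rot: [0.437, 0.899, -0.0, -0.001]
force: [-0.1, -0.4, -0.9]
finger_gap: 0.0728
grasp_force: 0.0
```

carry_out --targets '[[[0,0,-4,0,0,0,1],[0,0,-8,0,0,0,1],[0,0,-11,0,0,0,1],[0,0,-12,0,0,0,1],[0,0,-12,0,0,0,1]]]'

```text
t: 11.9
position: [0.5508, -0.0299, 0.2863]
tcp_rot: [0.437, 0.899, 0.001, 0.002]
force: [-0.2, 0.4, -0.0]
finger_gap: 0.0856
grasp_force: 0.0
```

```bash
python3 - <<'E'
from w import *
s,im,W=cloud("wrist")
print(s["position"],s["tcp_rot"]);print(rect(W,(.55,-.031),.07,.175,.195)[2])
cv2.imwrite("pics/w4.png",cv2.resize(im[40:320,140:480],None,fx=2,fy=2,interpolation=cv2.INTER_CUBIC)); cv2.imwrite("w4raw.png",im)
m=manip.camera_model("wrist");T=np.eye(4);T[:3,:3]=R.from_quat(s["tcp_rot"]).as_matrix();T[:3,3]=s["position"];np.save("T4.npy",T@np.array(m["tool_from_camera"]))
E
```

```text
[ 0.5508 -0.0299  0.2863] [0.4371 0.8994 0.0009 0.0024]
((550.480712890625, -31.122234344482422), (24.03005599975586, 99.77250671386719), 38.41556930541992)
```

View pics/w4.png

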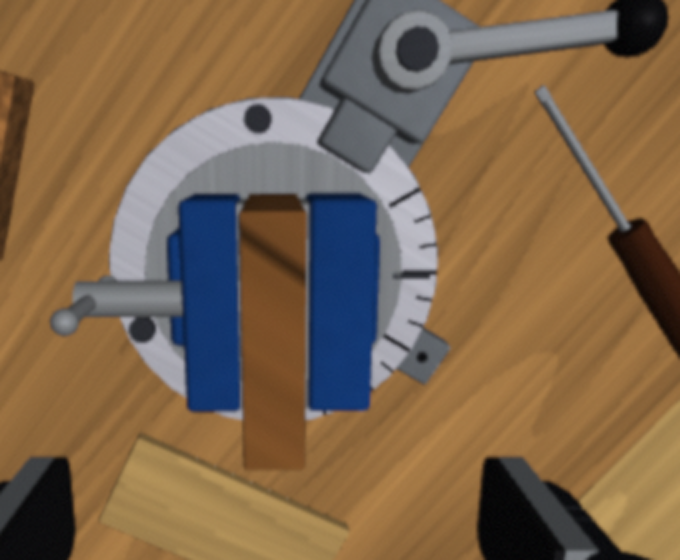

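```bash
python3 - <<'E'
from h import *
T=np.load("T4.npy");c=np.array([.5505,-.031])
f=lambda x,y,z=.019:pt("wrist",None,40+(y+.5)/2-.5,140+(x+.5)/2-.5,T=T,z=z)[:2]
for n,x,y,z in[("t30",415,274,.019),("t60",405,197,.019),("t0",397,342,.019),("lug",422,357,.02),("hub",418,49,.08),("ball",640,23,.066)]:
    e=f(x,y,z)-c;print(n,f(x,y,z).round(4),np.hypot(*e).round(4),np.degrees(np.arctan2(e[1],e[0])).round(2))
for a,b in[((396,275),(436,273)),((391,206),(420,189))]:
    e=f(*b)-f(*a);print(np.degrees(np.arctan2(e[1],e[0])))
E
```

```text
t30 [0.6191 0.0205] 0.0858 36.91
t60 [0.5843 0.0512] 0.0889 67.66
t0 [ 0.6386 -0.0186] 0.089 8.04
lug [ 0.657  -0.0162] 0.1075 7.93
hub [0.5326 0.1027] 0.1349 97.62
ball [0.6109 0.1813] 0.2207 74.12
40.981635453679345
68.71074949146589
```

carry_out --targets '[[[2.5,2.84,0,0,0,7,1],[5,5.68,0,0,0,14,1],[7.5,8.52,0,0,0,21,1],[10,11.36,0,0,0,28,1],[12.5,14.2,0,0,0,35,1]]]'

```text
t: 12.37
position: [0.584, 0.1572, 0.2805]
tcp_rot: [0.685, 0.729, -0.001, -0.001]
force: [1.3, -0.4, -0.3]
finger_gap: 0.0855
grasp_force: 0.0
```

carry_out --targets '[[[0,0,2,0,0,7,1],[0,0,5,0,0,14,1],[0,0,8,0,0,21,1],[0,0,11,0,0,28,1],[0,0,12,0,0,35,1]]]'

```text
t: 12.78
position: [0.5821, 0.1552, 0.1555]
tcp_rot: [0.872, 0.489, -0.004, -0.001]
force: [-0.3, 0.4, -1.1]
finger_gap: 0.0856
grasp_force: 0.0
```

carry_out --targets '[[[0,0,0,0,0,7,1],[0,0,0,0,0,13.1,1],[0,0,2,0,0,13.1,1],[0,0,2,0,0,13.1,1],[0,0,2,0,0,13.1,1]]]'

```text
t: 13.2
position: [0.5834, 0.1553, 0.1402]
tcp_rot: [0.921, 0.39, -0.002, -0.0]
force: [-1.3, -0.6, -0.3]
finger_gap: 0.0853
grasp_force: 0.0
```

carry_out --targets '[[[0.1,0.15,3,0,0,0.5,1],[0.1,0.15,6,0,0,0.5,1],[0.1,0.15,9,0,0,0.5,1],[0.1,0.15,9,0,0,0.5,0.6],[0.1,0.15,9,0,0,0.5,0.2]]]' --squeeze 35

```text
t: 13.62
position: [0.5856, 0.155, 0.0519]
tcp_rot: [0.923, 0.385, -0.001, -0.0]
force: [-0.4, -0.3, 0.8]
finger_gap: 0.064
grasp_force: 0.0
```

carry_out --targets '[[[0,0,0,0,0,0,0],[0,0,0,0,0,0,0],[0,0,0,0,0,0,0],[0,0,0,0,0,0,0],[0,0,0,0,0,0,0]]]'

```text
t: 14.03
position: [0.5868, 0.1556, 0.054]
tcp_rot: [0.923, 0.385, 0.001, -0.0]
force: [-3.0, 1.8, 7.7]
finger_gap: 0.0135
grasp_force: 35.9
```

carry_out --targets '[[[0,0,0,0,0,0,0],[0,0,0,0,0,0,0],[0,0,0,0,0,0,0],[0,0,0,0,0,0,0],[0,0,0,0,0,0,0]]]'

```text
t: 14.45
position: [0.5868, 0.1556, 0.054]
tcp_rot: [0.923, 0.385, 0.001, -0.0]
force: [-3.0, 1.8, 8.3]
finger_gap: 0.0133
grasp_force: 35.9
```

carry_out --targets '[[[-0.03,-0.65,0,0,0,-5,0],[-0.11,-1.3,0,0,0,-10,0],[-0.26,-1.94,0,0,0,-15,0],[-0.45,-2.57,0,0,0,-20,0],[-0.7,-3.17,0,0,0,-25,0]]]'

```text
t: 14.87
position: [0.5593, 0.1736, 0.054]
tcp_rot: [0.816, 0.577, 0.002, -0.0]
force: [-0.6, 5.3, 6.6]
finger_gap: 0.0129
grasp_force: 36.9
```

carry_out --targets '[[[-0.03,-0.65,0,0,0,-5,0],[-0.11,-1.3,0,0,0,-10,0],[-0.26,-1.94,0,0,0,-15,0],[-0.45,-2.57,0,0,0,-20,0],[-0.7,-3.17,0,0,0,-25,0]]]'

```text
t: 15.28
position: [0.5268, 0.1783, 0.054]
tcp_rot: [0.672, 0.74, 0.002, -0.0]
force: [-2.9, 12.7, 7.3]
finger_gap: 0.0133
grasp_force: 36.5
```

carry_out --targets '[[[0,-0.2,0,0,0,-1.5,0],[-0.01,-0.39,0,0,0,-3,0],[-0.01,-0.52,0,0,0,-4,0],[-0.03,-0.65,0,0,0,-5,0],[-0.03,-0.65,0,0,0,-5,0]]]'

```text
t: 15.7
position: [0.5202, 0.1775, 0.054]
tcp_rot: [0.64, 0.768, 0.002, -0.001]
force: [-5.9, 14.7, 7.4]
finger_gap: 0.0134
grasp_force: 35.7
```

carry_out --targets '[[[0.1,-0.2,0,0,0,-1.5,0],[0.2,-0.39,0,0,0,-3,0],[0.25,-0.52,0,0,0,-4,0],[0.25,-0.65,0,0,0,-5,0],[0.25,-0.65,0,0,0,-5,0]]]'

```text
t: 16.12
position: [0.5149, 0.1765, 0.0541]
tcp_rot: [0.607, 0.795, 0.001, 0.002]
force: [8.7, -6.2, 2.7]
finger_gap: 0.0134
grasp_force: 41.3
```

carry_out --targets '[[[0,0.2,0,0,0,1.5,0],[-0.02,0.4,0,0,0,3,0],[-0.04,0.6,0,0,0,4.5,0],[-0.05,0.78,0,0,0,6,0],[-0.05,0.78,0,0,0,6,0]]]'

```text
t: 16.53
position: [0.5217, 0.1779, 0.054]
tcp_rot: [0.648, 0.761, 0.0, 0.001]
force: [-2.8, -9.6, 10.7]
finger_gap: 0.0135
grasp_force: 35.3
```

carry_out --targets '[[[0,0,0,0,0,0,0.2],[0,0,0,0,0,0,0.5],[0,0,0,0,0,0,1],[0,0,0,0,0,0,1],[0,0,0,0,0,0,1]]]'

```text
t: 16.95
position: [0.5209, 0.1787, 0.0523]
tcp_rot: [0.647, 0.762, 0.0, -0.0]
force: [-0.1, 0.1, -0.4]
finger_gap: 0.0652
grasp_force: 0.0
```

carry_out --targets '[[[0,0,-3,0,0,0,1],[0,0,-6,0,0,0,1],[0,0,-10,0,0,0,1],[0,0,-10,0,0,0,1],[0,0,-10,0,0,0,1]]]'

```text
t: 17.37
position: [0.5219, 0.179, 0.1548]
tcp_rot: [0.647, 0.762, 0.002, 0.001]
force: [0.5, 0.3, -0.7]
finger_gap: 0.0852
grasp_force: 0.0
```

```bash
python3 - <<'E'
from w import *
s,im,W=cloud("wrist");cv2.imwrite("pics/w5.png",im)
with np.errstate(invalid="ignore"): k=(W[...,2]>.07)&(W[...,2]<.08)&(W[...,1]>.135)&(W[...,1]<.195)&(abs(W[...,0]-.52)<.04)
l=W[k];v=cv2.fitLine(l[:,:2].astype(np.float32),2,0,.01,.01).ravel()
print(s["position"],len(l),v,np.degrees(np.arctan2(-v[1],-v[0])),np.degrees(np.arctan2(v[1],v[0])))
s,im,W=cloud("top");print(rect(W,(.55,-.031),.07,.165,.2)[2])
E
```

```text
[0.5219 0.179  0.1548] 1633 [ 0.1437 -0.9896  0.5229  0.1659] 98.25961 -81.74038
((548.7218017578125, -31.11669158935547), (24.469606399536133, 99.65422058105469), 38.5519905090332)
```

View pics/w5.png

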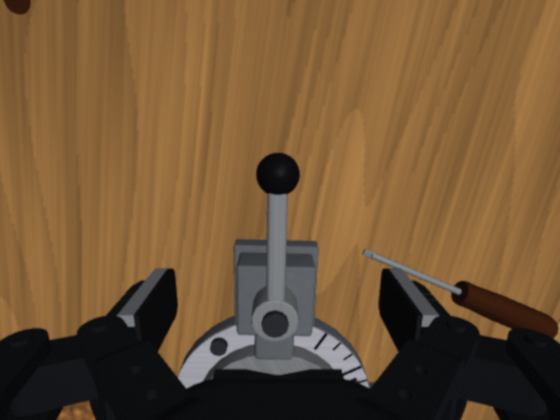

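The picture shows the lever back at its tight heading of 98.3°: hub at pixel (275,322), ball at (278,174). The vice stands at about 30° and the gripper is clear of everything.

```bash
python3 -c "
from rig import manip
print(manip.job_done())"
```

```text
the job is handed in; nothing more can be done
None
```

The job is handed in: I slackened the lock about 53° clockwise, swung the vice to about +30° (measured 30 to 30.5°), and turned the lever back to tight at its starting angle.

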